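# Load the condiment caddy and hang it on the swing-out hook

## Task

Stand the loose glass jar upright in the empty end cell of the condiment caddy, right down on its floor, then swing the folded twin hook on the stand out as far as it goes. Finally hang the loaded caddy by its arch handle over both prongs of the hook, level and still, with everything still in its place inside; handle the glass gently, keep the caddy upright and leave the pepper mill, mug, plate, butter dish and soap bottle where they are.

Things in the scene. Friction and masses are not known exactly. Their poses are not given: they have to be found in the camera images.
- caddy: Loose open plywood caddy, 0.32 kg empty, 273 (y) x 73 (x) mm, walls 45 high, 4 thick, floor 6. Dividers at y = +-65.5 mm make a 65 x 65 mm cell at each end and a middle bay. Steel arch handle over the middle, in its yz plane. Origin: centre of underside, z up. The cell at -y holds a jar, the middle bay a tin, the cell at +y is empty. Yaw within 0.5 rad; about 0.7 kg when full
- caddy_handle (a point): Middle of the caddy's handle, centre of its level flat top bar: 12 mm wide (x), 10 mm high, 130 mm above the caddy's underside, running along the caddy's y, 92 mm clear between the 8 mm legs, which go down from y = +-50 to +-56 mm. Axes as the caddy's
- caddy_cell (a point): Centre of the floor of the empty end cell (caddy y = +100 mm, 6 mm above the underside)
- jar: The loose jar to be loaded: straight glass cylinder with a wooden lid of the same width, 58 mm diameter, 110 mm tall in all (lid 24 mm), about 0.16 kg. Origin: centre of the underside; z up. It stands on the worktop on the robot's left; it and the pepper mill may change places
- packed_jar: The same kind of jar, already standing in the caddy's cell at -y; it stays there. Origin: centre of the underside
- tin: Low aluminium tin, 48 mm diameter, 36 mm tall, in the caddy's middle bay under the handle; it stays there. Origin: centre of the underside
- hook (a joint): Swing angle of the twin hook about the stand's post, rad: 0 folded (pointing along the stand's +y, the robot's left), 1.57 fully out at its stop (pointing along the stand's -x, to the robot). Opens anticlockwise seen from above. Starts between 0.05 and 0.4; light friction (0.12 N m), stays where left. The stand (120 mm square base) is fixed, turned up to 0.3 rad
- hook_pivot (a point): Point on the swing axis at the hook's level, 240 mm above the worktop, at the top of the 18 mm post (only a collar of 13 mm radius rises 13 mm above it). Axes are those of the fixed stand: z up, -x is where the hook points when fully out
- hook_seat (a point): Where a hung bar's centre lies: midway between the prongs, 100 mm from the axis, 249 mm above the worktop (anywhere on the level prongs will do); turns with the hook, +y outwards along the prongs, x across. Fork of 8 mm bar: crossbar 45 mm from the axis, then two prongs 64 mm apart (centres), level, centred at 240 mm, open between and above; upturned tips 119 to 129 mm out, tops at 264 mm
- mill: Bystander: dark wooden pepper mill, 48 mm diameter, 104 mm tall, near the loose jar. Origin: centre of the underside
- mug: Bystander: white mug, 80 mm diameter, 90 mm tall, left of the stand. Origin: centre of the underside
- soap: Bystander: white soap bottle, 60 mm diameter, 170 mm tall, on the right. Origin: centre of the underside
- butter: Bystander: white butter dish, 65 x 110 mm, 45 mm high, right of the stand. Origin: centre of the underside
- plate: Bystander: white plate, 170 mm diameter, 18 mm high, beyond the mug. Origin: centre of the underside
Things that resemble listed ones, but are neither listed nor needed, are in the scene too. What is shaped like the jar but blue or green is not meant.

How it is judged:
By the outcome, as a careful person would: the job done as asked, in the order asked, and still so for the second after the job is handed in, with the robot touching nothing.
It also fails if it takes over 72 s, if anything falls off the work surface, if the arm or the gripper's body presses on something with over 40 N, if the wrist force passes 120 N, or if a joint passes its speed limit or range.

## Robot

A 6-joint arm with a two-finger parallel gripper is mounted at the origin on the work surface. World frame = base frame: x ahead of the robot, y to its left, z up, the work surface at z = 0. Lengths are in mm, angles in degrees, forces in N, time in s.
With the tool pointing down it reaches from about 300 to 850 mm from the base axis. Payload 4.2 kg.
Tool frame: the origin (TCP) lies midway between the tips of the shut fingers; the grasp point (between the pads) lies 19 mm behind it; z points along the fingers, y is the line along which they close (so a half turn about z gives the same grasp; the last joint's range is limited). The gripper opens to 91 mm and grips with 3 to 60 N. Pads are 32 mm wide; open, the fingers measure 118 mm over their backs; the gripper's body (76 mm by 178 mm) begins 60 mm behind the grasp point.
Start: joints at [-76.604, 18.312, 89.639, -0, 72.044, -1.146], TCP at [144.376, -556.596, 213.976] pointing down, gripper open.
Joint ranges: [-177.97, 177.97], [-48.28, 115.42], [12.27, 149.76], [-77.06, 257.06], [2.81, 150.46], [-146.56, 146.56]. Speed limits (degrees/s): [147.25, 147.25, 180, 180, 180, 180].

## Interface

Orientations are given as [roll, pitch, yaw] about the fixed x, y, z axes, in that order (R = Rz(yaw) Ry(pitch) Rx(roll)).
In Python, from workcell import state, grab_frame, camera_model, workorder gives the robot as it stands.
- The arm moves only by the tool carry_out, never from a script. Its argument "commands" is a list of rows, each a list of 7 numbers: the turn, a rotation vector about the tool's x, y, z in degrees, then the shift along the tool's x, y, z in mm, then the opening, from -1 (shut) to 1 (fully open). In form: [[ax, ay, az, dx, dy, dz, hand], ...]. A call has 1 to 20 rows; each row is the pose to reach, as a shift and turn from the pose commanded when the call began, along the tool's axes at that moment; what a row does not reach only later rows make up. A row lasts 1/10 s, in which the tool goes at most 50 mm and 8.59 degrees, less where a joint would pass 70% of its speed; a pose out of reach is approached as far as the arm can. A call with a gripper value outside its range is refused whole. The fingers move at their own pace and stop on an object; "force" is the grip in N (left out, the last holds). Time passes only in rows, so rows that repeat a pose let the fingers close. It gives the time, the measured TCP pose, the force, the opening and the grip force at its end, in the units of the state.
- state(): the state, without advancing time (a new reading comes with each control period).
- grab_frame(name): name is "scene" or "top"; returns the picture (420x560x3 uint8, red, green, blue); there is no depth.
- camera_model(name): a dict with "fx", "fy", "cx", "cy" (pixels), "dist" ([k1, k2, p1, p2, k3] as OpenCV has them; the pictures are not rectified), "origin" and "rotation" of the camera in the world. Camera axes: x right, y up, looking along -z (the intrinsics and any distortion apply to the point x, -y, -z); pixel columns grow to the right and rows downward; lengths in mm; the calibration is good to about 2 mm. A picture is of the moment at which its call begins. camera_model takes no time and is no camera call.
- workorder.job_done(): hands the job in; it is judged then, once.
The state is a dict: "time_s": time; "qpos": joint angles; "qvel": joint speeds; "effort": joint torques, N m; "ee_pos": TCP position; "ee_rot": TCP orientation; "force": force on the tool from outside, world axes, zero at the start; "torque": the same for the moment, N m; "gripper_width": finger opening in mm; "gripper_force": force on a finger pad.
Only numpy, scipy, OpenCV 4.12 (cv2) and the standard library are available. Lean on these libraries where they do the work, as an engineer would, in place of code of your own. Each camera call takes 0.05 s, during which the arm holds its last target. There are 200 camera calls.

## Working session

There is one attempt and no reset: what is moved stays moved. The work goes in short steps, Python scripts to look and compute and a tool call to move; the robot and the scene stay as the last step left them, time stands still between calls to the robot, and variables do not carry over. Pictures are saved under pics/ and viewed, at most 10 in all, crops included, and the job is handed in when it is done.

Besides the shell and the picture viewer there is one more tool, called after ">>>" by a JSON object that holds its "api" and its "payload". carry_out: Moves the arm, as the interface text tells. Its arguments: {"type":"object","properties":{"commands":{"type":"array"},"force":{"type":"number"}},"required":["commands"]}

```bash
mkdir -p pics; ls; python3 - <<'E'
from workcell import state, grab_frame, camera_model
import cv2
for n in("scene","top"):
    f=grab_frame(n); cv2.imwrite(f"pics/{n}0.png",cv2.resize(f[:,:,::-1],(784,588),interpolation=cv2.INTER_CUBIC)); print(camera_model(n))
print(state())
E
```

```text
pics
{'fx': 539.6102977096638, 'fy': 539.6102977096638, 'cx': 286.7958757610427, 'cy': 206.37094311429146, 'dist': array([-0.1535998,  0.       ,  0.       ,  0.       ,  0.       ]), 'origin': array([1075.24851478,  480.52166624, 1223.22519392]), 'rotation': array([ 33.61982011,  -0.73748131, 137.44697625])}
{'fx': 417.93667515108524, 'fy': 417.93667515108524, 'cx': 277.6444620059282, 'cy': 207.35568033533477, 'dist': array([0.04282359, 0.        , 0.        , 0.        , 0.        ]), 'origin': array([ 454.05140669,    7.63695318, 1075.00141633]), 'rotation': array([  7.16297487,  -0.10608372, -88.55916216])}
{'time_s': 0.1, 'qpos': array([-7.66050467e+01,  1.83464526e+01,  8.96984782e+01, -2.32671600e-03,
        7.20441446e+01, -1.14506999e+00]), 'qvel': array([ 0.04289966, -0.03322073, -0.05747372, -0.03275039,  0.02422648,
        0.02350216]), 'effort': array([-2.85505183e-05, -4.13333666e+01, -2.32508773e+01,  7.29150348e-02,
        4.21651080e-02, -6.02307819e-05]), 'ee_pos': array([ 144.25006575, -556.1497941 ,  213.22600452]), 'ee_rot': array([-1.79910898e+02,  4.31756224e-04,  1.45407426e+01]), 'force': array([-0.30772706,  0.25999143, -0.18042773]), 'torque': array([-0.00861431, -0.03200576, -0.01813692]), 'gripper_force': 0.0, 'gripper_width': 91.52652557259039}
```

View pics/scene0.png

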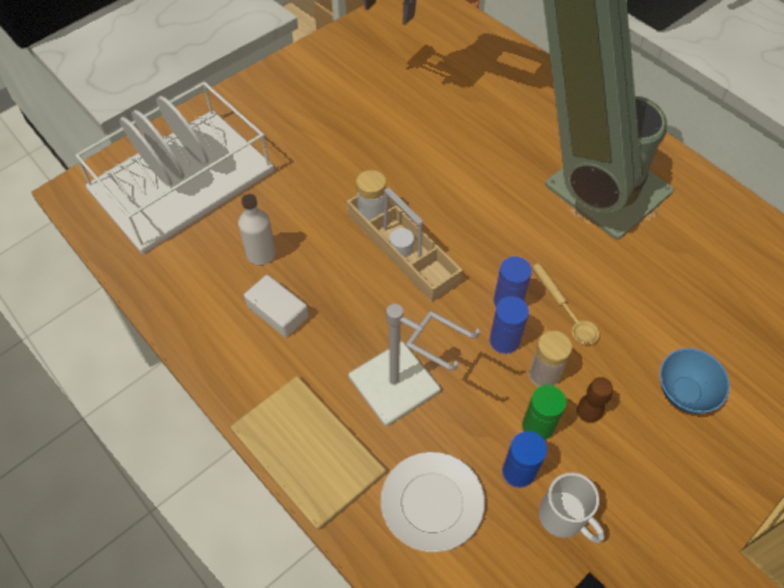

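View pics/top0.png

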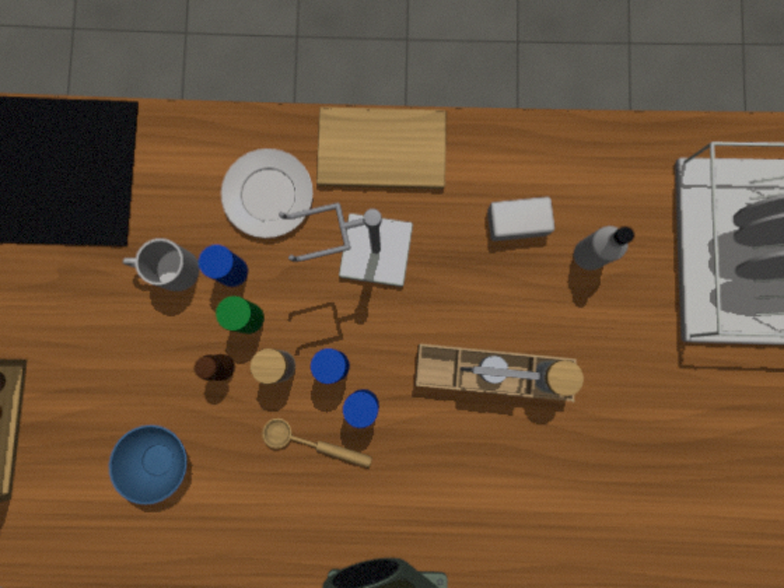

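The candidates for the jar in the top view are the wooden lid at (268,366), blue ones at (330,367), (361,409) and (222,263), green at (238,315), and the mill, dark, at (213,367). Only the one with a wooden lid and clear glass fits; the other one like it, at (563,378), is the packed jar in the caddy. I'll confirm in enlarged crops.

```bash
cat > h.py <<'E'
import numpy as np, cv2
from scipy.spatial.transform import Rotation as R
from scipy.optimize import least_squares
from workcell import state, grab_frame, camera_model
CM={n:camera_model(n) for n in("scene","top")}
def K(m): return np.array([[m['fx'],0,m['cx']],[0,m['fy'],m['cy']],[0,0,1.]])
def Rm(m): return R.from_euler('xyz',m['rotation'],degrees=True).as_matrix()
def proj(n,P):
    m=CM[n]; p=(np.atleast_2d(P)-m['origin'])@Rm(m)
    p=p*[1,-1,-1]
    return cv2.projectPoints(p,np.zeros(3),np.zeros(3),K(m),m['dist'])[0][:,0]
def atz(n,uv,z):
    m=CM[n]; q=cv2.undistortPoints(np.array(uv,float).reshape(-1,1,2),K(m),m['dist'])[:,0]
    d=np.c_[q[:,0],-q[:,1],-np.ones(len(q))]@Rm(m).T
    return m['origin']+d*((z-m['origin'][2])/d[:,2])[:,None]
def crop(n,f,x0,y0,w,h,s,name):
    c=cv2.resize(f[y0:y0+h,x0:x0+w,::-1],None,fx=s,fy=s,interpolation=cv2.INTER_CUBIC)
    cv2.imwrite(name,c)
E
python3 - <<'E'
from h import *
crop("top",grab_frame("top"),140,135,280,165,2.85,"pics/t1.png")
crop("scene",grab_frame("scene"),235,115,210,195,3,"pics/s1.png")
E
```

```text
(no output)
```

View pics/t1.png

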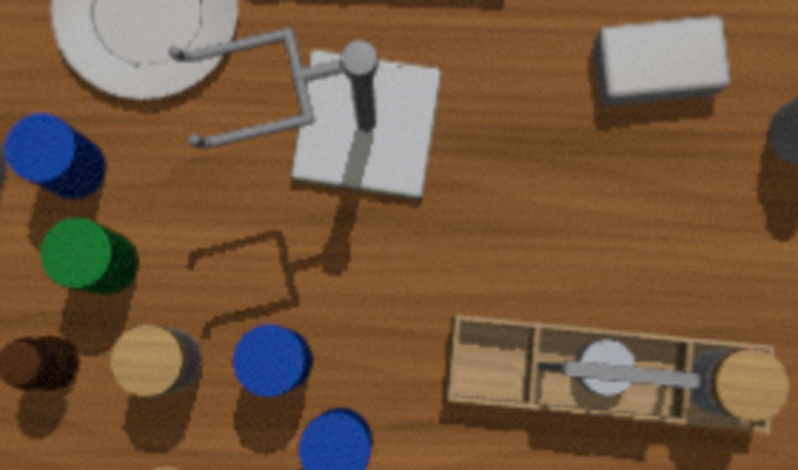

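View pics/s1.png

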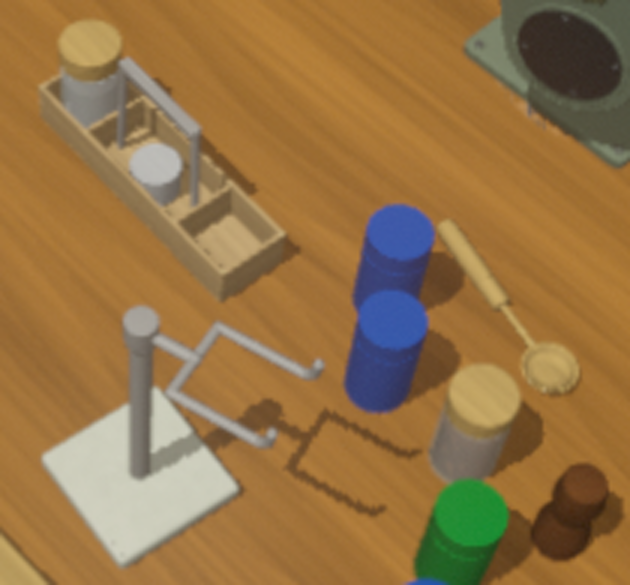

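The crops confirm it: the clear glass jar with a wooden lid, at t1 (147,360) and s1 (484,397), has blue and green ones and the dark mill around it. The caddy's empty cell is on its left (t1 490,365), and the folded hook points left with its tips at t1 (178,53) and (196,140).

```bash
cat > m.py <<'E'
from h import *
T=lambda x,y:(140+(x+.5)/2.85-.5,135+(y+.5)/2.85-.5)
S=lambda x,y:(235+(x+.5)/3-.5,115+(y+.5)/3-.5)
# single points by both views, at known z
for nm,z,t,s in [("jar lid",110,(147,361),(484,397)),("packed lid",116,(753,385),(91,47)),("collar",253,(359,58),(141,318)),
  ("tipA",264,(178,53),(318,367)),("tipB",264,(196,140),(268,437)),("xbarA",244,(289,33),(219,326)),("xbarB",244,(308,122),(173,395)),
  ("mill",104,(20,362),(583,486)),("blue1",110,(268,360),(392,320)),("blue2",110,(337,446),(399,232)),("green",110,(76,253),(469,510)),("blue3",110,(40,148),None)]:
    a=atz("top",[T(*t)],z)[0]; b=atz("scene",[S(*s)],z)[0] if s else a
    if s:
        r=least_squares(lambda P:np.r_[(proj("top",P)[0]-T(*t)),(proj("scene",P)[0]-S(*s))],np.r_[a]).x
    else: r=a
    print(nm,a[:2].round(),b[:2].round(),"3d",r.round(1))
# caddy fit: x,y,yaw ; rim corners & handle
L=[((-36.5,136.5,45),(447,402),(286,236)),((36.5,136.5,45),(456,317),(222,290)),((36.5,-136.5,45),(773,346),(43,88)),((-36.5,-136.5,45),(768,431),None),
   ((0,56,135),(565,369),(197,133)),((0,-56,135),(699,381),(124,63)),((0,-100,116),(753,385),(91,47))]
def caddy(p):
    c,s=np.cos(p[2]),np.sin(p[2]); out=[]
    for P,t,sc in L:
        w=np.array([p[0]+c*P[0]-s*P[1],p[1]+s*P[0]+c*P[1],P[2]])
        out.append(proj("top",w)[0]-T(*t))
        if sc: out.append(proj("scene",w)[0]-S(*sc))
    return np.ravel(out)
r=least_squares(caddy,[400,-150,0],loss='soft_l1')
print("caddy",r.x[:2].round(1),np.degrees(r.x[2]).round(2)); print(caddy(r.x).reshape(-1,2).round(1).tolist())
# base corners for stand yaw
q=atz("top",[T(313,52),T(440,70),T(423,197),T(292,182)],10)[:,:2]
print(q.round(), q.mean(0).round(1), [np.degrees(np.arctan2(*(q[(i+1)%4]-q[i])[::-1])).round(1) for i in range(4)])
E
python3 m.py
```

```text
jar lid [446. 203.] [449. 205.] 3d [446.3 203.8 104.7]
packed lid [ 440. -280.] [ 443. -275.] 3d [ 439.1 -281.4  109. ]
collar [663.  36.] [662.  33.] 3d [662.8  34.9 254.9]
tipA [660. 161.] [604. 149.] 3d [639.  159.1 320.5]
tipB [599. 146.] [667. 165.] 3d [622.9 148.9 180.6]
xbarA [682.  86.] [622.  71.] 3d [658.2  88.5 308.2]
xbarB [618.  71.] [685.  91.] 3d [642.6  67.  157.5]
mill [443. 306.] [448. 309.] 3d [443.2 308.   95.5]
blue1 [449. 106.] [451. 106.] 3d [449.6 105.9 108. ]
blue2 [383.  49.] [382.  50.] 3d [382.4  49.3 109.6]
green [531. 265.] [533. 263.] 3d [532.1 263.7 110.6]
blue3 [617. 299.] [617. 299.] 3d [616.7 299.  110. ]
caddy [ 445.7 -179.6] -3.94
[[-0.1, -0.6], [0.2, -0.6], [-0.6, -0.8], [0.6, -4.5], [-0.2, -0.3], [-1.4, -0.1], [-0.0, 0.3], [-2.1, -0.6], [1.3, 0.7], [1.3, 0.0], [-1.0, -1.9], [-0.3, 0.4], [0.1, -1.5]]
[[729.  86.]
 [715. -31.]
 [598. -18.]
 [608. 101.]] [662.7  34.7] [np.float64(-96.8), np.float64(173.7), np.float64(84.9), np.float64(-7.1)]
```

```bash
cat > lid.py <<'E'
from h import *
def lid(n,f,P):
    """refine lid centre (z known) by colour segmentation about the predicted pixel"""
    u=proj(n,P)[0]; s=6; w=26
    x0,y0=int(u[0])-w,int(u[1])-w
    c=cv2.resize(f[y0:y0+2*w,x0:x0+2*w],None,fx=s,fy=s,interpolation=cv2.INTER_CUBIC).astype(float)
    k=int(w*s); ref=np.median(c[k-20:k+20,k-20:k+20].reshape(-1,3),0)
    m=(np.abs(c-ref).max(2)<28).astype(np.uint8)
    m=cv2.morphologyEx(m,cv2.MORPH_OPEN,np.ones((9,9)))
    _,lab,st,_=cv2.connectedComponentsWithStats(m); i=lab[k,k]
    cn=max(cv2.findContours((lab==i).astype(np.uint8),0,1)[0],key=cv2.contourArea)
    (ex,ey),ax,an=cv2.fitEllipse(cv2.convexHull(cn))
    uv=((ex+.5)/s-.5+x0,(ey+.5)/s-.5+y0)
    return np.array(uv),np.array(ax)/s,ref,atz(n,[uv],P[2])[0]
if __name__=="__main__":
    for n in("top","scene"):
        f=grab_frame(n)
        for P in([447,204,110],[440,-279,116]):
            uv,ax,ref,X=lid(n,f,P); 
            c=np.c_[29*np.cos(np.linspace(0,6.28,60)),29*np.sin(np.linspace(0,6.28,60)),np.zeros(60)]+X
            e=cv2.fitEllipse(proj(n,c).astype(np.float32))
            print(n,uv.round(1),ax.round(1),"expect",np.round(e[1],1),X.round(1))
E
python3 lid.py
```

```text
top [190.7 261. ] [24.1 25.1] expect [25.2 26. ] [446.9 204.2 110. ]
top [404.1 268.7] [24.8 27.6] expect [25.3 26.5] [ 442.1 -280.5  116. ]
scene [396.  246.2] [20.6 23.8] expect [20.7 24.5] [447.8 203.4 110. ]
scene [264.4 128.9] [15.7 20.9] expect [15.9 21.2] [ 440.3 -280.5  116. ]
```

>>> {"api": "carry_out", "payload": {"commands": [[0,0,-8,-20,-25,0,1],[0,0,-16,-50,-60,0,1],[0,0,-24,-80,-95,0,1],[0,0,-32,-110,-130,0,1],[0,0,-40,-140,-165,0,1],[0,0,-48,-140,-200,0,1],[0,0,-56,-140,-240,0,1],[0,0,-64,-140,-290,0,1],[0,0,-72,-80,-340,0,1],[0,0,-75.5,0,-390,0,1]]}}

```text
time_s: 1.3
ee_pos: [-2.0, -231.2, 213.8]
ee_rot: [180.0, 0.0, 89.9]
force: [1.3, 0.8, 0.8]
gripper_width: 91.2
gripper_force: 0.0
```

The first hop went towards the base (I got the sign of dx wrong), but nothing was touched. At yaw 90 the tool axes are dx=+Y, dy=+X, dz=down. I go on to above the jar, which measures (447, 204) in both views.

>>> {"api": "carry_out", "payload": {"commands": [[0,0,0,0,40,0,1],[0,0,0,0,85,0,1],[0,0,0,0,130,0,1],[0,0,0,0,175,0,1],[0,0,0,0,220,0,1],[0,0,0,0,265,0,1],[0,0,0,0,310,0,1],[0,0,0,15,350,0,1],[0,0,0,55,360,0,1],[0,0,0,100,370,0,1],[0,0,0,145,380,0,1],[0,0,0,190,390,0,1],[0,0,0,235,400,0,1],[0,0,0,280,410,0,1],[0,0,0,325,420,0,1],[0,0,0,370,430,0,1],[0,0,0,410,440,0,1],[0,0,0,435,449,0,1],[0,0,0,435,449,0,1],[0,0,0,435,449,0,1]]}}

```text
time_s: 3.3
ee_pos: [446.7, 202.2, 213.6]
ee_rot: [-179.9, 0.1, 90.1]
force: [0.0, -0.1, -1.0]
gripper_width: 91.2
gripper_force: 0.0
```

>>> {"api": "carry_out", "payload": {"commands": [[0,0,0,1,0,20,1],[0,0,0,1,0,50,1],[0,0,0,1,0,80,1],[0,0,0,1,0,105,1],[0,0,0,1,0,125,1],[0,0,0,1,0,135,1],[0,0,0,1,0,135,1],[0,0,0,1,0,135,1]]}}

```text
time_s: 4.1
ee_pos: [447.7, 202.9, 79.7]
ee_rot: [179.9, -0.0, 90.0]
force: [0.2, 0.3, -0.5]
gripper_width: 91.4
gripper_force: 0.0
```

```bash
python3 - <<'E'
from h import *
s=state();print(s['ee_pos'],s['ee_rot'],s['force'],s['qpos'].round(1))
E
```

```text
[447.67392905 202.94387004  79.73936931] [ 1.79926111e+02 -2.14943557e-02  8.99942443e+01] [ 0.20893504  0.27040508 -0.45048626] [ 23.1  18.4 111.4  -0.   50.1  23.1]
```

>>> {"api": "carry_out", "payload": {"commands": [[0,0,0,1,0,0,0.45],[0,0,0,1,0,0,0.38],[0,0,0,1,0,0,0.3],[0,0,0,1,0,0,0.2],[0,0,0,1,0,0,0.2],[0,0,0,1,0,0,0.2],[0,0,0,1,0,0,0.2]], "force": 10}}

```text
time_s: 4.8
ee_pos: [447.2, 204.4, 79.1]
ee_rot: [180.0, -0.0, 90.0]
force: [-0.6, 0.0, 1.6]
gripper_width: 57.7
gripper_force: 10.0
```

>>> {"api": "carry_out", "payload": {"commands": [[0,0,0,0,0,-10,0.2],[0,0,0,0,0,-30,0.2],[0,0,0,0,0,-60,0.2],[0,0,0,0,0,-90,0.2],[0,0,0,0,0,-120,0.2],[0,0,0,0,0,-140,0.2],[0,0,0,-5,0,-150,0.2],[0,0,0,-20,0,-150,0.2],[0,0,0,-45,1,-150,0.2],[0,0,1,-75,1,-150,0.2],[0,0,1,-105,2,-150,0.2],[0,0,2,-135,3,-150,0.2],[0,0,2,-165,3,-150,0.2],[0,0,3,-195,4,-150,0.2],[0,0,3.5,-225,4,-150,0.2],[0,0,4,-250,5,-150,0.2],[0,0,4,-270,5,-150,0.2],[0,0,4,-280,5,-150,0.2],[0,0,4,-284,5,-150,0.2],[0,0,4,-284,5,-150,0.2]]}}

```text
time_s: 6.8
ee_pos: [451.8, -79.9, 228.3]
ee_rot: [-179.9, -0.0, 86.0]
force: [0.5, 0.2, -1.5]
gripper_width: 57.8
gripper_force: 10.0
```

```bash
python3 - <<'E'
from h import *
s=state();print(s['ee_pos'],s['ee_rot'],s['force'],s['gripper_width'])
f=grab_frame("scene"); g=grab_frame("top")
a=cv2.resize(f[120:260,230:370,::-1],(392,392),interpolation=cv2.INTER_CUBIC)
b=cv2.resize(g[210:310,290:430,::-1],(560//1-152,291),interpolation=cv2.INTER_CUBIC)
o=np.zeros((392,800,3),np.uint8);o[:,:392]=a;o[:291,392:]=b;cv2.imwrite("pics/c1.png",o)
E
```

```text
[451.75117475 -79.87319578 228.34639811] [-1.79921333e+02 -2.04635883e-02  8.59949104e+01] [ 0.53184955  0.19462273 -1.53397242] 57.8244526819852
```

View pics/c1.png

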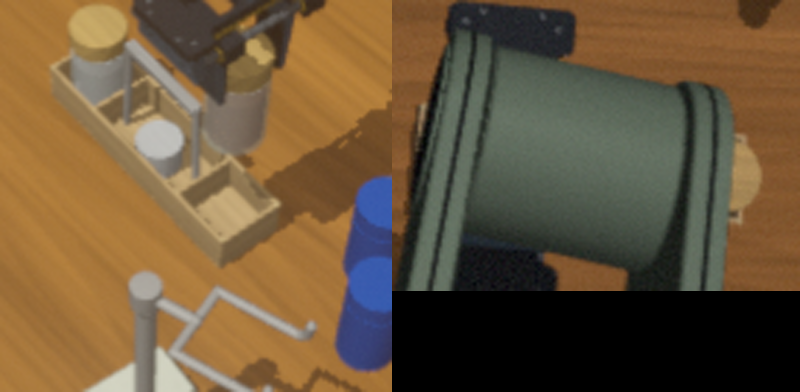

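The scene crop shows the jar hanging upright over the caddy's empty cell (crop 240,200). I lower it to just above the rim and check again.

>>> {"api": "carry_out", "payload": {"commands": [[0,0,0,0,1,15,0.2],[0,0,0,0,1,40,0.2],[0,0,0,0,1,65,0.2],[0,0,0,0,1,85,0.2],[0,0,0,0,1,95,0.2],[0,0,0,0,1,97,0.2],[0,0,0,0,1,97,0.2]]}}

```text
time_s: 7.6
ee_pos: [453.8, -79.5, 132.4]
ee_rot: [180.0, 0.0, 86.1]
force: [0.8, -0.6, -1.6]
gripper_width: 57.8
gripper_force: 10.0
```

```bash
python3 - <<'E'
from h import *
s=state();print(s['ee_pos'],s['ee_rot'],s['force'],s['gripper_width'])
f=grab_frame("scene").copy(); k=5; x0,y0,w,h=255,130,130,105
c=cv2.resize(f[y0:y0+h,x0:x0+w,::-1],None,fx=k,fy=k,interpolation=cv2.INTER_CUBIC)
def pl(P,col,closed=True):
    u=((proj("scene",P)-[x0,y0]+.5)*k-.5).round().astype(np.int32); cv2.polylines(c,[u],closed,col,1,cv2.LINE_AA)
a=np.radians(-3.94); Rz=np.array([[np.cos(a),-np.sin(a),0],[np.sin(a),np.cos(a),0],[0,0,1]])
C=lambda P:np.array(P,float)@Rz.T+[445.7,-179.6,0]
pl(C([(36.5,136.5,45),(-36.5,136.5,45),(-36.5,-136.5,45),(36.5,-136.5,45)]),(0,255,0))
pl(C([(32.5,132.5,45),(-32.5,132.5,45),(-32.5,67.5,45),(32.5,67.5,45)]),(0,255,255))
t=np.linspace(0,6.28,50); J=s['ee_pos']*[1,1,0]
pl(np.c_[29*np.cos(t),29*np.sin(t),0*t+s['ee_pos'][2]-79.1]+J,(255,0,255))
pl(np.c_[29*np.cos(t),29*np.sin(t),0*t+s['ee_pos'][2]+31]+J,(255,0,255))
cv2.imwrite("pics/c2.png",c)
E
```

```text
[453.77567624 -79.52766358 132.36196322] [1.79958119e+02 6.02670852e-03 8.60784316e+01] [ 0.84385354 -0.55792139 -1.61225737] 57.83935129261949
```

View pics/c2.png

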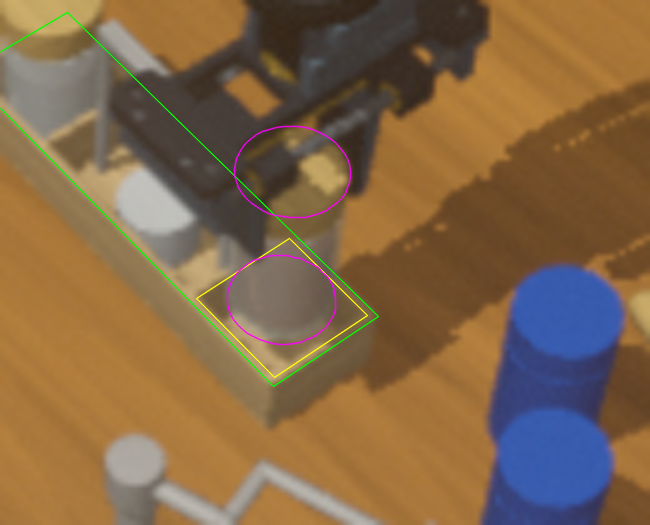

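The overlay agrees: the jar's bottom (282,300) lies centred in the predicted cell opening and the rim outline fits. I lower it into the cell.

>>> {"api": "carry_out", "payload": {"commands": [[0,0,0,0,-1,5,0.2],[0,0,0,0,-1,10,0.2],[0,0,0,0,-1,15,0.2],[0,0,0,0,-1,20,0.2],[0,0,0,0,-1,25,0.2],[0,0,0,0,-1,30,0.2],[0,0,0,0,-1,35,0.2],[0,0,0,0,-1,39,0.2],[0,0,0,0,-1,42,0.2],[0,0,0,0,-1,44,0.2],[0,0,0,0,-1,44,0.2]]}}

```text
time_s: 8.75
ee_pos: [452.2, -79.7, 87.7]
ee_rot: [-180.0, 0.0, 86.0]
force: [-0.1, -0.8, -2.3]
gripper_width: 57.8
gripper_force: 10.0
```

>>> {"api": "carry_out", "payload": {"commands": [[0,0,0,0,0,1,0.2],[0,0,0,0,0,2,0.2],[0,0,0,0,0,2.5,0.2],[0,0,0,0,0,2.5,0.2]]}}

```text
time_s: 9.15
ee_pos: [452.3, -79.7, 85.4]
ee_rot: [180.0, 0.0, 86.0]
force: [-1.1, -0.4, -1.8]
gripper_width: 57.9
gripper_force: 10.0
```

>>> {"api": "carry_out", "payload": {"commands": [[0,0,0,0,0,0.5,0.2],[0,0,0,0,0,1,0.2],[0,0,0,0,0,1,0.2]]}}

```text
time_s: 9.45
ee_pos: [452.5, -79.8, 85.1]
ee_rot: [180.0, 0.0, 86.0]
force: [-2.2, 0.6, 5.0]
gripper_width: 57.9
gripper_force: 10.0
```

>>> {"api": "carry_out", "payload": {"commands": [[0,0,0,0,0,0.5,0.4],[0,0,0,0,0,0,0.6],[0,0,0,0,0,0,0.8],[0,0,0,0,0,0,0.8],[0,0,0,0,0,0,0.8],[0,0,0,0,0,-15,0.8],[0,0,0,0,0,-50,0.8],[0,0,0,0,0,-95,0],[0,0,0,0,0,-140,-1],[0,0,0,0,0,-180,-1],[0,0,0,0,0,-205,-1],[0,0,0,0,0,-205,-1]]}}

```text
time_s: 10.65
ee_pos: [454.2, -80.1, 293.3]
ee_rot: [179.5, 0.1, 86.0]
force: [0.4, -0.2, -0.2]
gripper_width: 45.0
gripper_force: 0.0
```

```bash
cat > hook.py <<'E'
from h import *
s=state(); print(s['ee_pos'].round(1),s['ee_rot'].round(2),s['gripper_width'])
piv=np.array([663,35.]); th=np.arange(104.5,176,4)
def pose(th,off,r=85):
    t=np.radians(th); d=np.array([np.cos(t),np.sin(t)]); p=np.array([d[1],-d[0]]); return piv+r*d+off*p
print("pre",pose(104.5,75).round(1),"yaw 14.5"); p0=pose(104.5,60); print("start",p0.round(1))
a=np.radians(14.5); X=np.array([np.cos(a),np.sin(a)]); Y=np.array([np.sin(a),-np.cos(a)])
for t in th: v=pose(t,52)-pose(104.5,75); print([0,0,round(104.5-t,1),round(v@X),round(v@Y)])
E
python3 hook.py; python3 lid.py
```

```text
[454.2 -80.1 293.3] [1.7951e+02 7.0000e-02 8.6040e+01] 45.020389931033016
pre [714.3 136.1] yaw 14.5
start [699.8 132.3]
[0, 0, np.float64(0.0), -23, 0]
[0, 0, np.float64(-4.0), -29, -3]
[0, 0, np.float64(-8.0), -35, -6]
[0, 0, np.float64(-12.0), -42, -9]
[0, 0, np.float64(-16.0), -48, -11]
[0, 0, np.float64(-20.0), -55, -13]
[0, 0, np.float64(-24.0), -62, -14]
[0, 0, np.float64(-28.0), -69, -14]
[0, 0, np.float64(-32.0), -76, -15]
[0, 0, np.float64(-36.0), -83, -14]
[0, 0, np.float64(-40.0), -90, -14]
[0, 0, np.float64(-44.0), -97, -12]
[0, 0, np.float64(-48.0), -103, -11]
[0, 0, np.float64(-52.0), -110, -8]
[0, 0, np.float64(-56.0), -116, -6]
[0, 0, np.float64(-60.0), -123, -3]
[0, 0, np.float64(-64.0), -129, 1]
[0, 0, np.float64(-68.0), -134, 5]
top [193.5 268.2] [54.9 83. ] expect [25.3 26.1] [430.8 197.1 110. ]
top [390.4 261.9] [34.4 73.8] expect [25.3 26.3] [ 456.3 -250.   116. ]
scene [395.2 259.7] [53.5 89.8] expect [21.3 24.9] [476.8 226.4 110. ]
scene [264.4 128.9] [15.7 20.8] expect [15.9 21.2] [ 440.3 -280.5  116. ]
```

>>> {"api": "carry_out", "payload": {"commands": [[0,0,6,10,10,0,-1],[0,0,13,30,30,0,-1],[0,0,20,52,54,0,-1],[0,0,27,75,78,0,-1],[0,0,34,98,102,0,-1],[0,0,41,121,126,0,-1],[0,0,48,144,150,0,-1],[0,0,55,167,174,0,-1],[0,0,62,190,198,0,-1],[0,0,69,212,222,0,-1],[0,0,71.5,234,244,0,-1],[0,0,71.5,234,244,0,-1],[0,0,71.5,234,244,25,-1],[0,0,71.5,234,244,50,-1],[0,0,71.5,234,244,68,-1],[0,0,71.5,234,244,68,-1]]}}

```text
time_s: 12.35
ee_pos: [709.1, 135.9, 216.3]
ee_rot: [-180.0, 0.6, 14.5]
force: [0.5, -0.6, -0.5]
gripper_width: 0.3
gripper_force: 0.0
```

>>> {"api": "carry_out", "payload": {"commands": [[0,0,0,-8,0,-5,-1],[0,0,0,-16,0,-5,-1],[0,0,0,-20,0,-5,-1],[0,0,-4,-26,-3,-5,-1],[0,0,-8,-32,-6,-5,-1],[0,0,-12,-39,-9,-5,-1],[0,0,-16,-45,-11,-5,-1],[0,0,-20,-52,-13,-5,-1],[0,0,-24,-59,-14,-5,-1],[0,0,-28,-66,-14,-5,-1],[0,0,-32,-73,-15,-5,-1],[0,0,-36,-80,-14,-5,-1],[0,0,-40,-87,-14,-5,-1],[0,0,-44,-94,-12,-5,-1],[0,0,-48,-100,-11,-5,-1],[0,0,-52,-107,-8,-5,-1],[0,0,-56,-113,-6,-5,-1],[0,0,-60,-120,-3,-5,-1],[0,0,-60,-120,-3,-5,-1]]}}

```text
time_s: 14.25
ee_pos: [594.5, 109.4, 227.8]
ee_rot: [179.9, -0.0, 74.5]
force: [0.8, 0.2, -0.3]
gripper_width: 0.7
gripper_force: 0.0
```

```bash
python3 - <<'E'
from h import *
s=state(); print(s['ee_pos'].round(1),s['ee_rot'].round(2),s['force'].round(1))
f=grab_frame("scene"); g=grab_frame("top")
o=np.zeros((400,800,3),np.uint8)
o[:,:400]=cv2.resize(f[160:300,240:380,::-1],(400,400),interpolation=cv2.INTER_CUBIC)
o[:,400:]=cv2.resize(g[120:260,170:310,::-1],(400,400),interpolation=cv2.INTER_CUBIC)
cv2.imwrite("pics/h1.png",o)
E
```

```text
[594.5 109.4 227.8] [ 1.799e+02 -4.000e-02  7.452e+01] [ 0.8  0.2 -0.3]
```

View pics/h1.png

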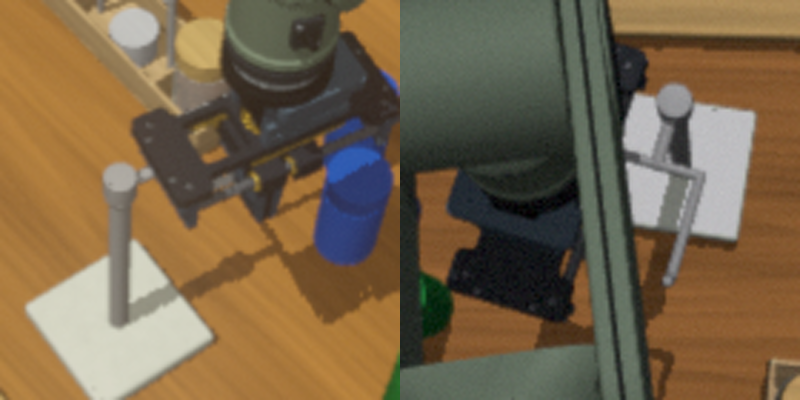

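>>> {"api": "carry_out", "payload": {"commands": [[0,0,-3,-5,-2,0,-1],[0,0,-6,-10,-4,0,-1],[0,0,-9,-14,-6,0,-1],[0,0,-9,-16,-6,0,-1],[0,0,-9,-17,-6,0,-1],[0,0,-9,-18,-6,0,-1],[0,0,-9,-18,-6,0,-1]]}}

```text
time_s: 15.05
ee_pos: [585.7, 99.0, 226.9]
ee_rot: [179.9, -0.6, 83.5]
force: [1.3, 12.6, -1.5]
gripper_width: 0.4
gripper_force: 6.3
```

>>> {"api": "carry_out", "payload": {"commands": [[0,0,0,5,0,0,-1],[0,0,0,20,0,0,-1],[0,0,0,35,0,0,-1],[0,0,0,35,-10,-30,-1],[0,0,0,0,-50,-65,-1],[0,0,0,-40,-90,-65,0],[0,0,0,-80,-120,-65,0],[0,0,0,-120,-130,-65,0],[0,0,0,-160,-130,-65,0],[0,0,0,-200,-130,-65,0],[0,0,0,-240,-130,-65,0],[0,0,0,-265,-130,-65,0],[0,0,0,-275,-130,-65,0]]}}

```text
time_s: 16.35
ee_pos: [424.3, -166.3, 291.5]
ee_rot: [180.0, 0.0, 83.4]
force: [0.8, 0.2, 0.6]
gripper_width: 45.7
gripper_force: 0.0
```

```bash
python3 - <<'E'
from h import *
s=state(); print(s['ee_pos'].round(1),s['ee_rot'].round(2),s['force'].round(1),s['gripper_width'])
f=grab_frame("scene"); g=grab_frame("top")
o=np.zeros((400,800,3),np.uint8)
o[:,:400]=cv2.resize(f[130:270,230:370,::-1],(400,400),interpolation=cv2.INTER_CUBIC)
o[:,400:]=cv2.resize(g[140:240,220:320,::-1],(400,400),interpolation=cv2.INTER_CUBIC)
cv2.imwrite("pics/h2.png",o)
E
```

```text
[ 424.3 -166.3  291.5] [1.7999e+02 3.0000e-02 8.3390e+01] [0.8 0.2 0.6] 45.732638786327634
```

View pics/h2.png

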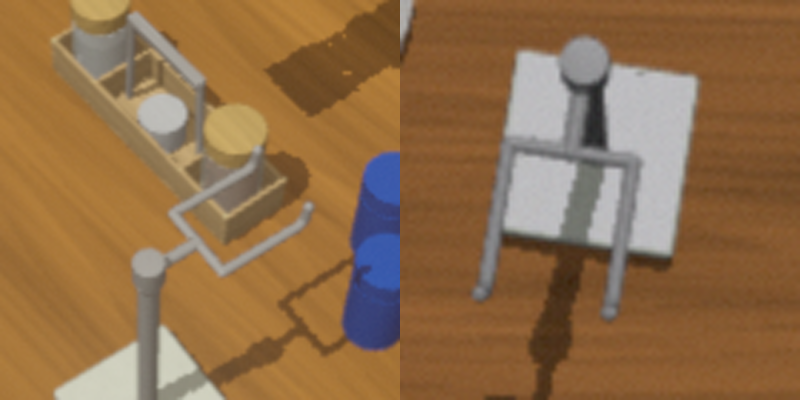

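The hook now points at the robot: in the top crop the tips are at (481,293) and (609,313) and the collar at (585,62). The loaded jar stands down in its cell, level with the packed one.

```bash
python3 - <<'E'
from h import *
k=400/140
T=lambda x,y:(220+(x+.5)/4-.5,140+(y+.5)/4-.5); S=lambda x,y:(230+(x+.5)/k-.5,130+(y+.5)/k-.5)
L=[((0,0,253),(585,62),(149,263)),((32,-124,264),(481,293),(308,207)),((-32,-124,264),(609,313),(255,153)),((32,-45,240),(510,143),(222,270)),((-32,-45,240),(636,159),(176,212))]
# local: u across (+ = world +y side), v outward negative
def w(p,P):
    t=p[2]; d=np.array([np.cos(t),np.sin(t)]); q=np.array([d[1],-d[0]]); return np.r_[p[:2]+d*(-P[1])+q*P[0],P[2]]
def res(p,which="ts"):
    o=[]
    for P,t,s in L:
        if "t" in which:o.append(proj("top",w(p,P))[0]-T(*t))
        if "s" in which:o.append(proj("scene",w(p,P))[0]-S(*s))
    return np.ravel(o)
for wh in("ts","t","s"):
    r=least_squares(lambda p:res(p,wh),[663,35,3.03]); print(wh,r.x[:2].round(1),np.degrees(r.x[2]).round(2),"seat",w(r.x,(0,-100,249)).round(1),abs(r.fun).max().round(1))
# caddy re-check, scene corners + handle
Lc=[((-36.5,136.5,45),(286,182)),((36.5,136.5,45),(226,238)),((36.5,-136.5,45),(54,41)),((0,56,135),(204,78)),((0,-56,135),(131,14))]
def c(p):
    a=p[2]; M=np.array([[np.cos(a),-np.sin(a)],[np.sin(a),np.cos(a)]])
    return np.ravel([proj("scene",np.r_[p[:2]+M@P[:2],P[2]])[0]-S(*s) for P,s in Lc])
r=least_squares(c,[445,-180,0]); print("caddy",r.x[:2].round(1),np.degrees(r.x[2]).round(2),r.fun.round(1))
E
```

```text
ts [655.  -87.2] 172.4 seat [555.8 -74.  249. ] 40.3
t [ 667.6 -167.4] 170.09 seat [ 569.1 -150.2  249. ] 1.7
s [663.9  34.7] 171.98 seat [564.9  48.6 249. ] 1.3
caddy [ 447.4 -176.9] -5.18 [-0.   1.1 -0.4 -4.8 -0.1  0.1  0.5  3.9 -0.  -0.1]
```

```bash
python3 - <<'E'
from h import *
k=400/140
T=lambda x,y:(220+(x-400+.5)/4-.5,140+(y+.5)/4-.5); S=lambda x,y:(230+(x+.5)/k-.5,130+(y+.5)/k-.5)
L=[((0,0,253),(585,62),(149,263)),((32,-124,264),(481,293),(308,207)),((-32,-124,264),(609,313),(255,153)),((32,-45,240),(510,143),(222,270)),((-32,-45,240),(636,159),(176,212))]
def w(p,P):
    t=p[2]; d=np.array([np.cos(t),np.sin(t)]); q=np.array([d[1],-d[0]]); return np.r_[p[:2]+d*(-P[1])+q*P[0],P[2]]
def res(p,which="ts"):
    o=[]
    for P,t,s in L:
        if "t" in which:o.append(proj("top",w(p,P))[0]-T(*t))
        if "s" in which:o.append(proj("scene",w(p,P))[0]-S(*s))
    return np.ravel(o)
for wh in("ts","t","s"):
    r=least_squares(lambda p:res(p,wh),[663,35,3.03]); print(wh,r.x[:2].round(1),np.degrees(r.x[2]).round(2),"seat",w(r.x,(0,-100,249)).round(1),abs(r.fun).max().round(1))
T1=lambda x,y:(140+(x+.5)/2.85-.5,135+(y+.5)/2.85-.5); S1=lambda x,y:(235+(x+.5)/3-.5,115+(y+.5)/3-.5)
A=[((-36.5,136.5,45),(447,402)),((36.5,136.5,45),(456,317)),((36.5,-136.5,45),(773,346)),((-36.5,-136.5,45),(768,431)),((0,56,135),(565,369)),((0,-56,135),(699,381))]
B=[("top",P,T1(*t)) for P,t in A]
B2=[("scene",(-36.5,136.5,45),S1(286,236)),("scene",(36.5,-136.5,45),S1(43,88)),("scene",(0,56,135),S1(197,133)),("scene",(0,-56,135),S1(124,63)),
 ("scene",(-36.5,136.5,45),S(286,182)),("scene",(36.5,-136.5,45),S(54,41)),("scene",(0,56,135),S(204,78)),("scene",(0,-56,135),S(131,14))]
for Q in(B,B2,B+B2):
    def c(p):
        a=p[2]; M=np.array([[np.cos(a),-np.sin(a)],[np.sin(a),np.cos(a)]])
        return np.ravel([proj(n,np.r_[p[:2]+M@P[:2],P[2]])[0]-s for n,P,s in Q])
    r=least_squares(c,[445,-180,0],loss='soft_l1'); print("caddy",r.x[:2].round(1),np.degrees(r.x[2]).round(2),c(r.x).reshape(-1,2).round(1).tolist())
E
```

```text
ts [663.4  34.8] 172.5 seat [564.2  47.9 249. ] 1.7
t [663.1  35. ] 172.84 seat [563.8  47.5 249. ] 0.9
s [663.9  34.7] 171.98 seat [564.9  48.6 249. ] 1.3
caddy [ 444.9 -180.1] -3.63 [[0.2, 0.0], [-0.5, -0.2], [-0.0, -0.3], [0.3, 0.3], [-1.9, -0.2], [1.6, 0.3]]
caddy [ 445.7 -178.7] -4.82 [[-0.1, 0.1], [-0.7, -0.4], [1.3, 1.0], [-0.6, -1.8], [0.1, 0.1], [-0.3, -0.4], [0.6, 3.1], [-0.1, -0.7]]
caddy [ 445.1 -179.6] -4.06 [[-0.1, -0.5], [-0.6, -0.7], [-0.2, 0.1], [-0.0, 0.6], [-2.1, -0.5], [1.3, 0.3], [0.2, -0.6], [-1.2, -0.2], [1.4, 0.6], [-0.9, -2.0], [0.4, -0.7], [-0.8, -0.3], [0.7, 2.6], [-0.4, -0.9]]
```

>>> {"api": "carry_out", "payload": {"commands": [[0,0,-2.5,-6,12,0,0],[0,0,-2.5,-11,22,20,0],[0,0,-2.5,-11,22,55,0],[0,0,-2.5,-11,22,95,0],[0,0,-2.5,-11,22,130,0],[0,0,-2.5,-11,22,155,0],[0,0,-2.5,-11,22,172,0],[0,0,-2.5,-11,22,180,0],[0,0,-2.5,-11,22,180,0],[0,0,-2.5,-11,22,180,0]]}}

```text
time_s: 17.45
ee_pos: [445.8, -177.7, 112.3]
ee_rot: [179.9, 0.0, 86.1]
force: [0.1, -0.5, 0.6]
gripper_width: 45.8
gripper_force: 0.0
```

>>> {"api": "carry_out", "payload": {"commands": [[0,0,0,-1,0,1,-0.4],[0,0,0,-1,0,1,-0.7],[0,0,0,-1,0,1,-0.9],[0,0,0,-1,0,1,-1],[0,0,0,-1,0,1,-1],[0,0,0,-1,0,1,-1],[0,0,0,-1,0,1,-1]], "force": 40}}

```text
time_s: 18.15
ee_pos: [445.5, -179.3, 110.7]
ee_rot: [179.9, 0.0, 86.0]
force: [3.0, 0.5, 0.1]
gripper_width: 11.7
gripper_force: 40.0
```

>>> {"api": "carry_out", "payload": {"commands": [[0,0,0,0,0,-1,-1],[0,0,0,0,0,-3,-1],[0,0,0,0,0,-7,-1],[0,0,0,0,0,-13,-1],[0,0,0,0,0,-21,-1],[0,0,0,0,0,-31,-1],[0,0,0,0,0,-43,-1],[0,0,0,0,0,-57,-1],[0,0,0,0,0,-72,-1],[0,0,0,0,0,-87,-1],[0,0,0,0,0,-102,-1],[0,0,0,0,0,-117,-1],[0,0,0,0,0,-131,-1],[0,0,0,0,0,-143,-1],[0,0,0,0,0,-152,-1],[0,0,0,0,0,-159,-1],[0,0,0,0,0,-163,-1],[0,0,0,0,0,-165,-1],[0,0,0,0,0,-165,-1]]}}

```text
time_s: 20.05
ee_pos: [444.8, -179.1, 275.3]
ee_rot: [-180.0, -0.0, 86.0]
force: [0.1, 0.1, -7.9]
gripper_width: 11.9
gripper_force: 40.0
```

```bash
python3 - <<'E'
from h import *
s=state(); print(s['ee_pos'].round(1),s['ee_rot'].round(2),s['force'].round(1),s['torque'].round(2),s['gripper_width'])
f=grab_frame("scene"); cv2.imwrite("pics/l1.png",cv2.resize(f[60:260,200:400,::-1],(600,600),interpolation=cv2.INTER_CUBIC))
E
```

```text
[ 444.8 -179.1  275.3] [-179.98   -0.     86.04] [ 0.1  0.1 -7.9] [-0.03 -0.12 -0.01] 11.88049453850082
```

View pics/l1.png

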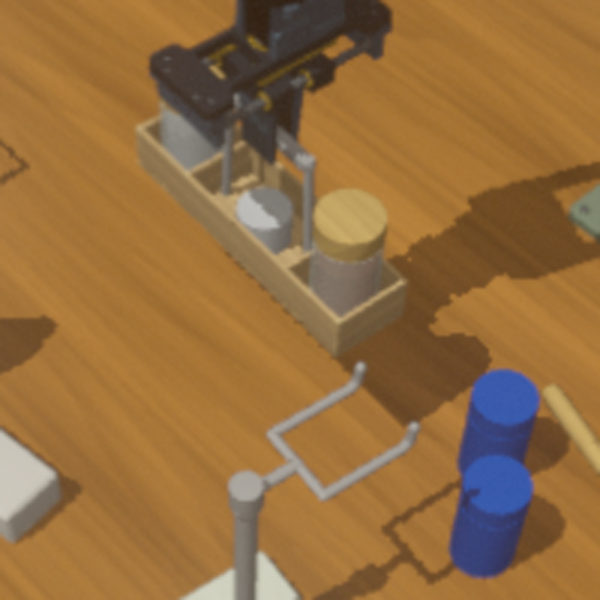

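The caddy hangs level in the gripper with both jars and the tin inside. Now across, keeping clear of the fork tips.

>>> {"api": "carry_out", "payload": {"commands": [[0,0,0,2,0,0,-1],[0,0,0,6,0,0,-1],[0,0,0.5,12,-1,0,-1],[0,0,0.5,21,-1,0,-1],[0,0,1,33,-2,0,-1],[0,0,1,47,-3,0,-1],[0,0,1.5,63,-3,0,-1],[0,0,1.5,80,-4,0,-1],[0,0,2,98,-5,0,-1],[0,0,2,116,-6,0,-1],[0,0,2.5,134,-7,0,-1],[0,0,2.5,152,-8,0,-1],[0,0,3,169,-9,0,-1],[0,0,3,185,-10,0,-1],[0,0,3.5,199,-10,0,-1],[0,0,3.5,210,-11,0,-1],[0,0,3.5,218,-11,0,-1],[0,0,3.5,224,-11,0,-1],[0,0,3.5,227,-11,0,-1],[0,0,3.5,227,-11,0,-1]]}}

```text
time_s: 22.1
ee_pos: [449.6, 48.2, 275.4]
ee_rot: [-180.0, 0.0, 82.6]
force: [-0.4, -0.1, -7.6]
gripper_width: 11.6
gripper_force: 40.0
```

>>> {"api": "carry_out", "payload": {"commands": [[0,0,0,0,2,0,-1],[0,0,0,1,6,0,-1],[0,0,0,2,13,0,-1],[0,0,0,3,22,0,-1],[0,0,0,4,33,0,-1],[0,0,0,6,45,0,-1],[0,0,0,7,57,0,-1],[0,0,0,9,69,0,-1],[0,0,0,10,81,0,-1],[0,0,0,11,92,0,-1],[0,0,0,12,101,0,-1],[0,0,0,13,108,0,-1],[0,0,0,14,113,0,-1],[0,0,0,14.5,116,0,-1],[0,0,0,14.5,118,0,-1],[0,0,0,14.5,118,0,-1],[0,0,0,14.5,118,0,-1]]}}

```text
time_s: 23.8
ee_pos: [568.1, 47.1, 275.5]
ee_rot: [-180.0, 0.0, 82.5]
force: [-0.0, 0.8, -7.6]
gripper_width: 11.8
gripper_force: 40.0
```

```bash
python3 - <<'E'
from h import *
s=state(); print(s['ee_pos'].round(1),s['ee_rot'].round(2),s['force'].round(1),s['torque'].round(2),s['gripper_width'])
f=grab_frame("scene"); g=grab_frame("top")
o=np.zeros((400,800,3),np.uint8)
o[:,:400]=cv2.resize(f[130:270,220:360,::-1],(400,400),interpolation=cv2.INTER_CUBIC)
o[:,400:]=cv2.resize(g[120:260,190:330,::-1],(400,400),interpolation=cv2.INTER_CUBIC)
cv2.imwrite("pics/p1.png",o)
E
```

```text
[568.1  47.1 275.5] [-1.7999e+02  1.0000e-02  8.2540e+01] [-0.   0.8 -7.6] [-0.   -0.04 -0.04] 11.786416747920443
```

>>> {"api": "carry_out", "payload": {"commands": [[0,0,0,0,0,2,-1],[0,0,0,0,0,6,-1],[0,0,0,0,0,11,-1],[0,0,0,0,0,17,-1],[0,0,0,0,0,23,-1],[0,0,0,0,0,29,-1],[0,0,0,0,0,34,-1],[0,0,0,0,0,38,-1],[0,0,0,0,0,41,-1],[0,0,0,0,0,42,-1],[0,0,0,0,0,42,-1]]}}

```text
time_s: 25.0
ee_pos: [568.5, 47.1, 233.4]
ee_rot: [180.0, 0.0, 82.5]
force: [-0.1, -0.9, -7.5]
gripper_width: 11.7
gripper_force: 40.0
```

>>> {"api": "carry_out", "payload": {"commands": [[0,0,0,0,0,1,-1],[0,0,0,0,0,2,-1],[0,0,0,0,0,3,-1],[0,0,0,0,0,3.5,-1],[0,0,0,0,0,3.5,-1]]}}

```text
time_s: 25.5
ee_pos: [568.4, 47.1, 229.8]
ee_rot: [-180.0, 0.0, 82.5]
force: [0.7, 0.2, -6.9]
gripper_width: 12.1
gripper_force: 40.0
```

>>> {"api": "carry_out", "payload": {"commands": [[0,0,0,0,0,0.5,-1],[0,0,0,0,0,1,-1],[0,0,0,0,0,1.5,-1],[0,0,0,0,0,1.5,-1]]}}

```text
time_s: 25.9
ee_pos: [568.6, 47.2, 229.4]
ee_rot: [179.9, -0.0, 82.5]
force: [-1.8, -0.0, 0.7]
gripper_width: 11.6
gripper_force: 40.0
```

```bash
python3 - <<'E'
from h import *
s=state(); print(s['ee_pos'].round(1),s['force'].round(1),s['torque'].round(2))
E
```

```text
[568.6  47.2 229.4] [-1.8 -0.   0.7] [-0.05  0.24  0.  ]
```

>>> {"api": "carry_out", "payload": {"commands": [[0,0,0,0,0,0,-0.7],[0,0,0,0,0,0,-0.65],[0,0,0,0,0,0,-0.6],[0,0,0,0,0,0,-0.55],[0,0,0,0,0,0,-0.5],[0,0,0,0,0,0,-0.5],[0,0,0,0,0,0,-0.5]]}}

```text
time_s: 26.6
ee_pos: [568.5, 47.1, 228.4]
ee_rot: [180.0, 0.0, 82.5]
force: [0.3, -0.4, -0.4]
gripper_width: 22.4
gripper_force: 0.0
```

```bash
python3 - <<'E'
from h import *
s=state(); print(s['ee_pos'].round(1),s['force'].round(1),s['torque'].round(2),s['gripper_width'])
E
```

```text
[568.5  47.1 228.4] [ 0.3 -0.4 -0.4] [-0.04 -0.09 -0.  ] 22.417358809509196
```

Released with no load on the tool, so the hook carries the caddy. I open a little more, rise straight up and back off.

>>> {"api": "carry_out", "payload": {"commands": [[0,0,0,0,0,0,-0.3],[0,0,0,0,0,0,-0.3],[0,0,0,0,0,-5,-0.3],[0,0,0,0,0,-15,-0.3],[0,0,0,0,0,-30,-0.3],[0,0,0,0,0,-50,-0.3],[0,0,0,0,0,-75,-0.3],[0,0,0,0,-15,-100,-0.3],[0,0,0,-20,-45,-120,-0.3],[0,0,0,-55,-80,-130,-0.3],[0,0,0,-95,-110,-130,-0.3],[0,0,0,-140,-130,-130,-0.3],[0,0,0,-185,-140,-130,-0.3],[0,0,0,-230,-140,-130,-0.3],[0,0,0,-260,-140,-130,-0.3],[0,0,0,-280,-140,-130,-0.3],[0,0,0,-280,-140,-130,-0.3],[0,0,0,-280,-140,-130,-0.3],[0,0,0,-280,-140,-130,-0.3],[0,0,0,-280,-140,-130,-0.3]]}}

```text
time_s: 28.6
ee_pos: [393.5, -211.4, 358.7]
ee_rot: [180.0, -0.0, 82.6]
force: [-0.2, 0.1, 0.5]
gripper_width: 31.7
gripper_force: 0.0
```

```bash
python3 - <<'E'
from h import *
s=state(); print(s['time_s'],s['ee_pos'].round(1))
f=grab_frame("scene"); g=grab_frame("top")
for i in range(12): f2=grab_frame("scene")
print("motion",np.abs(cv2.GaussianBlur(f,(5,5),0).astype(int)-cv2.GaussianBlur(f2,(5,5),0))[120:300,220:380].mean().round(2))
o=np.zeros((400,800,3),np.uint8)
o[:,:400]=cv2.resize(f2[130:290,220:380,::-1],(400,400),interpolation=cv2.INTER_CUBIC)
o[:,400:]=cv2.resize(g[100:260,170:330,::-1],(400,400),interpolation=cv2.INTER_CUBIC)
cv2.imwrite("pics/p2.png",o)
E
```

```text
28.6 [ 393.5 -211.4  358.7]
motion 0.29
```

View pics/p2.png

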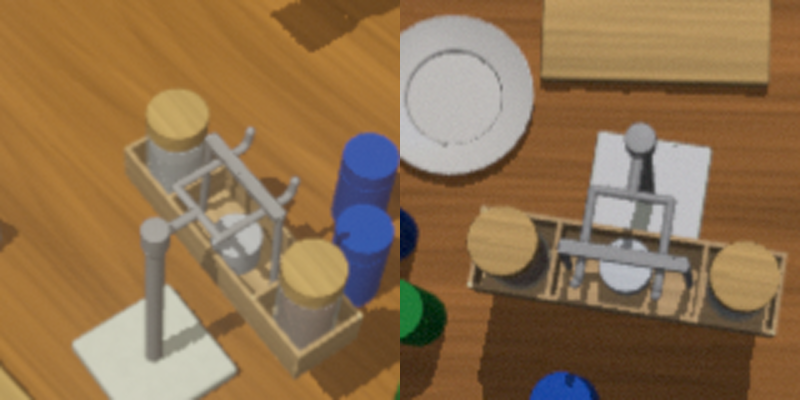

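The picture shows the caddy's bar resting over both prongs, level, with both jars and the tin inside. The hook's direction has not changed, and the blurred frames barely differ, so it isn't swinging. I let it settle for a second, then hand in.

>>> {"api": "carry_out", "payload": {"commands": [[0,0,0,0,0,0,-0.3],[0,0,0,0,0,0,-0.3],[0,0,0,0,0,0,-0.3],[0,0,0,0,0,0,-0.3],[0,0,0,0,0,0,-0.3],[0,0,0,0,0,0,-0.3],[0,0,0,0,0,0,-0.3],[0,0,0,0,0,0,-0.3],[0,0,0,0,0,0,-0.3],[0,0,0,0,0,0,-0.3]]}}

```text
time_s: 30.3
ee_pos: [393.3, -212.3, 358.4]
ee_rot: [-180.0, 0.0, 82.5]
force: [-0.3, 0.5, 0.2]
gripper_width: 32.3
gripper_force: 0.0
```

```bash
python3 -c "
import workcell
print(workcell.workorder.job_done())"
```

```text
the job is handed in; nothing more can be done
None
```

The jar is in the end cell, the hook is swung out to its stop, and the loaded caddy hangs level and still on both prongs; I handed the job in at about 30 s, and no verdict came back.

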